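# Back off the press screw of the empty pickle jar

### The job

The empty press jar with the red handwheel is to be filled next: take its wheel from above and turn it anticlockwise (seen from above) by about a fifth of a turn, some 70 degrees, rising with it as the screw lifts the pressing plate, then let go. Leave the limes under pressure in the jar with the green handwheel, and leave the rum bottle standing where it is.

Things in the scene. Friction and masses are not known exactly. Their poses are not given: they have to be found in the camera images.
- red_wheel (a joint): angle of the red handwheel in rad: 0 at the start (screwed fully down), growing as it turns anticlockwise seen from above. The wheel and its stem rise 14 mm per radian (17 mm for 70 degrees). The wheel turns freely up to 2.4 rad against slight friction of about 0.12 N m and stays where it is left
- red_wheel_center (a point): centre of the red handwheel: round, vertical axis, 56 mm diameter, rim 16 mm tall, white mark on the rim; grip across its diameter at any yaw. Stands on a stem on the flat cap (88 mm wide) of an empty glass jar fixed to the sideboard. Starts 172 mm above the sideboard, 40 mm above the cap; a 24 mm wide bush stands 10 mm up round the stem. z up; x, to the mark, turns with the wheel
- green_wheel_center (a point): centre of the green handwheel of a second, equal press jar with four limes in it, of the same sizes and also standing fast; it is to stay screwed down
- rum_center (a point): centre (half-way up) of the sealed amber rum bottle, loose, 72 mm in diameter and 270 mm tall, standing upright on the sideboard beyond the press jars; z points up

How it is judged:
At the end, for the whole second after the job is handed in: The red wheel stands at rest 50 to 90 degrees anticlockwise of its start, its stem risen to match; the green wheel is still screwed down (moved less than 4 mm, which is about 16 degrees of turning) and the rum bottle stands upright within 30 mm of where it was (value of joint red_wheel between 0.87 and 1.57 rad and velocity of joint red_wheel between -0.05 and 0.05 rad/s and distance of green_wheel_center from where it was at the start of the episode below 0.004 m and angle between rum_center's own z axis and vertical below 0.2 rad and distance of rum_center from where it was at the start of the episode below 0.03 m); the robot touches nothing.
It fails at once if the green wheel is turned by more than about 16 degrees (it rises 4 mm) (distance of green_wheel_center from where it was at the start of the episode above 0.004 m).
It fails at once if the rum bottle is tipped by more than 20 degrees or shifted more than 30 mm (angle between rum_center's own z axis and vertical above 0.35 rad or distance of rum_center from where it was at the start of the episode above 0.03 m).
It also fails if it takes over 32 s, if anything falls off the work surface, if the arm or the gripper's body presses on something with over 40 N, if the wrist force passes 120 N, or if a joint passes its speed limit or range.

### The arm

A 6-joint arm with a two-finger parallel gripper is mounted at the origin on the work surface. World frame = base frame: x ahead of the robot, y to its left, z up, the work surface at z = 0. Lengths are in m, angles in rad, forces in N, time in s.
With the tool pointing down it reaches from about 0.35 to 0.85 m from the base axis. Payload 8.1 kg.
Tool frame: the origin (TCP) lies midway between the tips of the shut fingers; the grasp point (between the pads) lies 19 mm behind it; z points along the fingers, y is the direction in which the jaws open and shut (so a half turn about z gives the same grasp; the last joint's range is limited). The gripper opens to 93 mm and grips with 3 to 60 N. Pads are 15 mm wide; open, the fingers measure 128 mm over their backs; the gripper's body (75 mm by 188 mm) begins 65 mm behind the grasp point.
Start: joints at [-1.296, 0.13, 1.488, -0, 1.523, -0.085], TCP at [0.211, -0.562, 0.219] pointing down, gripper open.
Joint ranges: [-2.96, 2.96], [-0.89, 2.26], [0.02, 2.5], [-1.34, 4.48], [0, 2.73], [-2.66, 2.66]. Speed limits (rad/s): [2.39, 2.39, 2.79, 3.14, 3.14, 3.14].

### API

Orientations are given as a rotation vector (axis times angle).
In Python, from plant import robot gives the robot as it stands. The module is installed in compiled form; this text tells all that it offers.
- The arm moves only by the shell command python3 -m pendant 'ROWS' [FORCE]. ROWS is JSON, a list of rows, each an object with "translation": the shift along the tool's x, y, z in mm, a list of three; "twist": the turn, a rotation vector about the tool's x, y, z in rad, a list of three; "grip": the opening, from -1 (shut) to 1 (fully open). A call has exactly 10 rows; each row shifts and turns the pose as measured when the row begins, along the tool's axes as they then stand; what a row does not reach is not made up. A row lasts 1/10 s, in which the tool goes at most 50 mm and 8.59 degrees, less where a joint would pass 70% of its speed; a pose out of reach is approached as far as the arm can. A call is refused whole if a number of a shift passes 50 or a number of a turn 0.15, either way. A call with a gripper value outside its range is refused whole. The fingers move at their own pace and stop on an object; FORCE is the grip in N (left out, the last holds). Time passes only in rows, so rows that do not move let the fingers close, or fill a call up. It gives the time, the measured TCP pose, the force and the opening at its end, in the units of the state.
- robot.read_state(): the state, without advancing time (a new reading comes with each control period).
- robot.read_camera(name): name is "side" or "top" or "wrist"; returns (picture, depth): 384x512x3 uint8, red, green, blue; 384x512 float32, m along the optical axis (not along the pixel's ray), 0 where there is no reading.
- robot.camera_info(name): a dict with "vertical_fov" (degrees; the focal length in pixels is half the picture's height over the tangent of half this angle, whatever the lens; pixels are square), "cx", "cy" (the principal point, pixels), "cam_to_world" (4x4, takes a point from camera to world coordinates). Camera axes: x right, y up, looking along -z (the intrinsics and any distortion apply to the point x, -y, -z); pixel columns grow to the right and rows downward; lengths in m; the calibration is good to about 2 mm. A picture is of the moment at which its call begins: read the wrist's pose just before it. camera_info takes no time and is no camera call; for the wrist camera it gives the pose at the moment of the call.
- robot.close_job(): hands the job in, once; it reports no verdict.
The state is a dict: "t": time; "q": joint angles; "dq": joint speeds; "joint_torque": joint torques, N m; "tool_pos": TCP position; "orientation": TCP orientation; "force": force on the tool from outside, world axes, zero at the start; "wrist_torque": the same for the moment, N m; "opening": finger opening in m.
Only numpy, scipy, OpenCV 4.12 (cv2) and the standard library are available. Lean on these libraries where they do the work, as an engineer would, in place of code of your own. Each camera call takes 0.05 s, during which the arm holds its last target. There are 200 camera calls.

## Working session

There is one attempt and no reset: what is moved stays moved. The work goes in short steps, Python scripts to look and compute and a shell command to move; the robot and the scene stay as the last step left them, time stands still between calls to the robot, and variables do not carry over. Pictures are saved under pics/ and viewed, about 8 in all and at most 12, crops included, and the job is handed in when it is done.

```bash
mkdir -p pics; cat > h.py <<'E'
import numpy as np, cv2
from plant import robot
from scipy.spatial.transform import Rotation as R
def pt(info,depth,u,v,d=None):
    f=192/np.tan(np.radians(info["vertical_fov"])/2)
    d=depth[int(v),int(u)] if d is None else d
    p=np.array([(u-info["cx"])/f*d,-(v-info["cy"])/f*d,-d,1])
    return (np.array(info["cam_to_world"])@p)[:3]
def snap(n,tag):
    i=robot.camera_info(n); im,d=robot.read_camera(n)
    np.savez(f"{n}_{tag}.npz",im=im,d=d); cv2.imwrite(f"pics/{n}_{tag}.png",im[:,:,::-1]); return i,im,d
E
python3 - <<'E'
from h import *
for n in("top","side"):
    i,im,d=snap(n,"0"); print(n,{k:np.round(v,3).tolist() if k!="name" else v for k,v in i.items() if not isinstance(v,str)})
a=cv2.hconcat([cv2.imread("pics/top_0.png"),cv2.imread("pics/side_0.png")]); cv2.imwrite("pics/both0.png",cv2.resize(a,(800,300)))
s=robot.read_state(); print(s)
E
```

```text
top {'vertical_fov': 47.896, 'cx': 253.53, 'cy': 195.361, 'cam_to_world': [[-0.025, 0.998, -0.05, 0.529], [-1.0, -0.025, -0.003, 0.001], [-0.004, 0.05, 0.999, 1.063], [0.0, 0.0, 0.0, 1.0]]}
side {'vertical_fov': 42.244, 'cx': 254.771, 'cy': 189.738, 'cam_to_world': [[0.991, 0.1, -0.093, 0.488], [-0.135, 0.607, -0.783, -0.76], [-0.022, 0.789, 0.615, 0.762], [0.0, 0.0, 0.0, 1.0]]}
{'t': 0.1, 'q': array([-1.29641070e+00,  1.31091481e-01,  1.48913206e+00, -5.92230317e-05,
        1.52297347e+00, -8.53414177e-02]), 'dq': array([-0.00059101, -0.00234112, -0.00118874, -0.00055341,  0.00114061,
       -0.00063792]), 'joint_torque': array([ 2.49483965e-04, -5.61342072e+01, -4.93096018e+01,  7.70708872e-02,
        2.92391010e-02, -4.20121000e-05]), 'tool_pos': array([ 0.21111108, -0.56111089,  0.21770989]), 'orientation': array([-3.08934609e+00, -5.61735868e-01,  3.30186830e-04]), 'force': array([-0.6682277 ,  0.28203842,  0.0807994 ]), 'wrist_torque': array([ 0.01414797, -0.00188187,  0.03303996]), 'opening': 0.0930311295614354}
```

View pics/top_0.png

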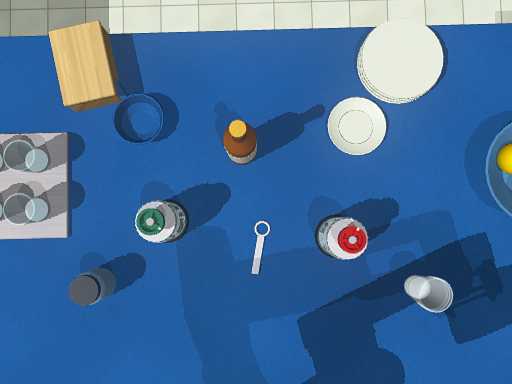

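View pics/side_0.png

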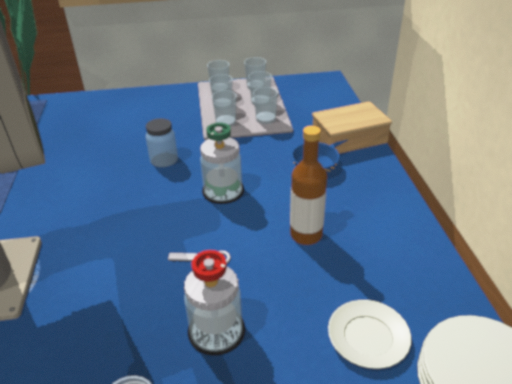

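The top view shows the red wheel at about (352,240), the green at (150,221) and the rum cap at (237,129). In the side view the red wheel is at (209,265). There is open space round the red jar.

```bash
python3 - <<'E'
from h import *
def mask(im,c):
    h=cv2.cvtColor(im,cv2.COLOR_RGB2HSV); H,S,V=cv2.split(h)
    return (((H<8)|(H>172))&(S>170)&(V>120)) if c=="r" else ((H>65)&(H<90)&(S>120))
for n in("top","side"):
    z=np.load(n+"_0.npz"); i=robot.camera_info(n)
    for c in "rg":
        m=mask(z["im"],c).astype(np.uint8)
        k,l,st,ce=cv2.connectedComponentsWithStats(m); j=1+np.argmax(st[1:,4])
        v,u=np.where((l==j)&(z["d"]>0))
        P=np.array([pt(i,z["d"],a,b) for a,b in zip(u,v)])
        x,y,w,h=st[j,:4]
        print(n,c,st[j],np.median(P,0).round(3),P.min(0).round(3),P.max(0).round(3))
        # bbox centre ray at plane z=0.18
        d0,d1=[pt(i,None,x+w/2-.5,y+h/2-.5,d) for d in(.3,1.)]
        print("  ray@.178",(d0+(d1-d0)*(.178-d0[2])/(d1[2]-d0[2])).round(4))
i=robot.camera_info("top");z=np.load("top_0.npz");print("rum cap",pt(i,z["d"],237,129))
s=robot.read_state();print(R.from_rotvec(s["orientation"]).as_matrix().round(3))
z=robot.camera_info("wrist");print(z["cam_to_world"])
E
```

```text
top r [339 226  27  27 473] [ 0.479 -0.195  0.176] [ 0.453 -0.222  0.166] [ 0.506 -0.168  0.184]
  ray@.178 [ 0.4796 -0.1945  0.178 ]
top g [137 209  27  25 461] [0.528 0.217 0.176] [0.502 0.19  0.166] [0.551 0.244 0.183]
  ray@.178 [0.5266 0.217  0.178 ]
side r [192 251  33  30 510] [ 0.475 -0.197  0.18 ] [ 0.451 -0.223  0.169] [ 0.502 -0.169  0.185]
  ray@.178 [ 0.4761 -0.199   0.178 ]Traceback (most recent call last):
  File "<stdin>", line 9, in <module>
    return _wrapfunc(a, 'argmax', axis=axis, out=out, **kwds)
    return bound(*args, **kwds)
ValueError: attempt to get argmax of an empty sequence
```

```bash
python3 -m pendant '[{"translation":[37,-24,-6],"twist":[0,0,0],"grip":1},{"translation":[37,-24,-6],"twist":[0,0,0],"grip":1},{"translation":[37,-24,-6],"twist":[0,0,0],"grip":1},{"translation":[37,-24,-6],"twist":[0,0,0],"grip":1},{"translation":[37,-24,-6],"twist":[0,0,0],"grip":1},{"translation":[37,-24,-6],"twist":[0,0,0],"grip":1},{"translation":[37,-24,-6],"twist":[0,0,0],"grip":1},{"translation":[37,-24,-6],"twist":[0,0,0],"grip":1},{"translation":[37,-24,0],"twist":[0,0,0],"grip":1},{"translation":[0,0,0],"twist":[0,0,0],"grip":1}]' 20
cat > look.py <<'E'
from h import *
import sys
i,im,d=snap("wrist",sys.argv[1])
h=cv2.cvtColor(im,cv2.COLOR_RGB2HSV);H,S,V=cv2.split(h)
m=(((H<8)|(H>172))&(S>170)&(V>100)&(d>0)).astype(np.uint8)
k,l,st,ce=cv2.connectedComponentsWithStats(m)
if k>1:
    j=1+np.argmax(st[1:,4]); v,u=np.where(l==j)
    P=np.array([pt(i,d,a,b) for a,b in zip(u,v)]); print(st[j],P.min(0).round(3),P.max(0).round(3))
    (cu,cv),r=cv2.minEnclosingCircle(np.column_stack([u,v]).astype(np.float32))
    a,b=pt(i,None,cu,cv,.1),pt(i,None,cu,cv,.5); c=a+(b-a)*(.180-a[2])/(b[2]-a[2]); print("circle",cu,cv,r,"world@.18",c.round(4))
s=robot.read_state(); M=R.from_rotvec(s["orientation"]).as_matrix()
print(s["t"],s["tool_pos"].round(4),"q",s["q"].round(3),"F",s["force"].round(1),"open",s["opening"]); print(M.round(3))
print("to wheel in tool mm",((np.array([c[0],c[1],.155])-s["tool_pos"])@M*1000).round(1))
E
python3 look.py 1
```

```text
t: 1.1
tool_pos: [0.4525, -0.2282, 0.2625]
orientation: [-3.081, -0.553, 0.004]
force: [-0.7, -0.4, -0.1]
opening: 0.0931
[ 199  125   64   64 2464] [ 0.45  -0.221  0.168] [ 0.505 -0.167  0.182]
circle 230.20143127441406 156.29136657714844 32.2341194152832 world@.18 [ 0.4785 -0.1938  0.18  ]
1.15 [ 0.4513 -0.2301  0.2625] q [-0.576 -0.13   1.669  0.005  1.612  0.64 ] F [-0.7 -0.  -0.6] open 0.09298310151348131
[[ 0.938  0.347 -0.005]
 [ 0.347 -0.938  0.009]
 [-0.002 -0.01  -1.   ]]
to wheel in tool mm [ 38.2 -23.5 107.7]
```

View pics/wrist_1.png

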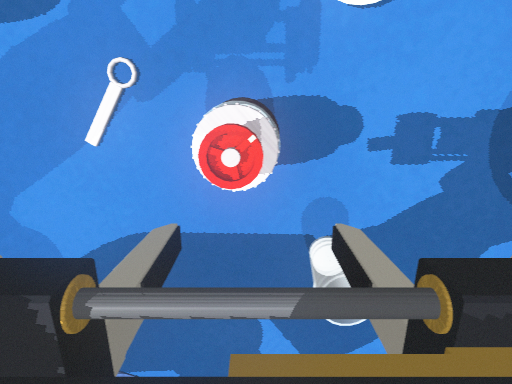

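The wrist view shows the wheel at (230,156) with its mark at upper right. All three cameras agree on about (0.478,-0.195). I'll centre above it.

```bash
python3 -m pendant '[{"translation":[10,-6,0],"twist":[0,0,0],"grip":1},{"translation":[10,-6,0],"twist":[0,0,0],"grip":1},{"translation":[9,-6,0],"twist":[0,0,0],"grip":1},{"translation":[9,-6,0],"twist":[0,0,0],"grip":1},{"translation":[0,0,12],"twist":[0,0,0],"grip":1},{"translation":[0,0,12],"twist":[0,0,0],"grip":1},{"translation":[0,0,12],"twist":[0,0,0],"grip":1},{"translation":[0,0,12],"twist":[0,0,0],"grip":1},{"translation":[0,0,0],"twist":[0,0,0],"grip":1},{"translation":[0,0,0],"twist":[0,0,0],"grip":1}]'
python3 look.py 2
```

```text
t: 2.15
tool_pos: [0.4768, -0.1943, 0.2069]
orientation: [-3.082, -0.542, 0.014]
force: [0.2, -0.5, -0.6]
opening: 0.0929
[ 220  183   77   73 2673] [ 0.449 -0.221  0.169] [ 0.505 -0.167  0.182]
circle 257.32257080078125 218.7096710205078 38.71527862548828 world@.18 [ 0.4785 -0.194   0.18  ]
2.2 [ 0.4767 -0.1943  0.2068] q [-0.49  -0.081  1.724  0.005  1.513  0.732] F [-0.8  0.5  0.1] open 0.09275031487914173
[[ 0.94   0.341 -0.011]
 [ 0.341 -0.94   0.011]
 [-0.007 -0.014 -1.   ]]
to wheel in tool mm [ 2.1  1.  51.8]
```

```bash
python3 -m pendant '[{"translation":[2,0,0],"twist":[-0.014,0.007,0],"grip":1},{"translation":[0,1,9],"twist":[0,0,0],"grip":1},{"translation":[0,0,9],"twist":[0,0,0],"grip":1},{"translation":[0,0,9],"twist":[0,0,0],"grip":1},{"translation":[0,0,9],"twist":[0,0,0],"grip":1},{"translation":[0,0,9],"twist":[0,0,0],"grip":1},{"translation":[0,0,5],"twist":[0,0,0],"grip":1},{"translation":[0,0,0],"twist":[0,0,0],"grip":1},{"translation":[0,0,0],"twist":[0,0,0],"grip":1},{"translation":[0,0,0],"twist":[0,0,0],"grip":1}]'
```

```text
t: 3.2
tool_pos: [0.4796, -0.1949, 0.1531]
orientation: [3.092, 0.543, 0.003]
force: [-0.8, -0.0, -0.4]
opening: 0.093
```

```bash
python3 -m pendant '[{"translation":[0,0,0],"twist":[0,0,0],"grip":-1},{"translation":[0,0,0],"twist":[0,0,0],"grip":-1},{"translation":[0,0,0],"twist":[0,0,0],"grip":-1},{"translation":[0,0,0],"twist":[0,0,0],"grip":-1},{"translation":[0,0,0],"twist":[0,0,0],"grip":-1},{"translation":[0,0,0],"twist":[0,0,0],"grip":-1},{"translation":[0,0,0],"twist":[0,0,0],"grip":-1},{"translation":[0,0,0],"twist":[0,0,0],"grip":-1},{"translation":[0,0,0],"twist":[0,0,0],"grip":-1},{"translation":[0,0,0],"twist":[0,0,0],"grip":-1}]' 25
python3 -c "
from h import *
s=robot.read_state();M=R.from_rotvec(s['orientation']).as_matrix();print(s['tool_pos'],s['opening'],s['force'],s['wrist_torque'],s['q'],np.arctan2(M[1,0],M[0,0]))"
```

```text
t: 4.2
tool_pos: [0.4799, -0.1937, 0.1546]
orientation: [-3.094, -0.544, -0.005]
force: [0.7, 0.2, 0.4]
opening: 0.0552
[ 0.4799004  -0.19367455  0.15455124] 0.05524792540707469 [0.68791497 0.16025404 0.37147636] [ 0.18985581  0.08371568 -0.0486351 ] [-0.48422341 -0.05688438  1.79816531  0.00213733  1.39780144  0.73788391] 0.3483244611433695
```

```bash
python3 -m pendant '[{"translation":[0,0,-1.4],"twist":[0,0,-0.1],"grip":-1},{"translation":[0,0,-1.4],"twist":[0,0,-0.1],"grip":-1},{"translation":[0,0,-1.4],"twist":[0,0,-0.1],"grip":-1},{"translation":[0,0,-1.4],"twist":[0,0,-0.1],"grip":-1},{"translation":[0,0,-1.4],"twist":[0,0,-0.1],"grip":-1},{"translation":[0,0,-1.4],"twist":[0,0,-0.1],"grip":-1},{"translation":[0,0,0],"twist":[0,0,0],"grip":-1},{"translation":[0,0,0],"twist":[0,0,0],"grip":-1},{"translation":[0,0,0],"twist":[0,0,0],"grip":-1},{"translation":[0,0,0],"twist":[0,0,0],"grip":-1}]'
python3 -c "
from h import *
s=robot.read_state();M=R.from_rotvec(s['orientation']).as_matrix();print(s['tool_pos'],s['opening'],s['force'],s['wrist_torque'],s['q'],np.arctan2(M[1,0],M[0,0]),M[:,2])"
```

```text
t: 5.2
tool_pos: [0.4788, -0.1922, 0.1632]
orientation: [-2.781, -1.455, -0.004]
force: [-1.0, 1.7, 0.0]
opening: 0.0554
[ 0.47880368 -0.19219662  0.16318911] 0.055385819670261155 [-0.98293551  1.65675838  0.04593971] [0.12936047 0.09025849 0.04239155] [-0.48401511 -0.0641178   1.78898963  0.00398134  1.41804587  0.12216701] 0.9640024514068236 [ 6.59308647e-04  4.09900491e-03 -9.99991382e-01]
```

Turned 0.616 rad and rose 8.6 mm, which matches the screw lead. Same again.

```bash
python3 -m pendant '[{"translation":[0,0,-1.4],"twist":[0,0,-0.1],"grip":-1},{"translation":[0,0,-1.4],"twist":[0,0,-0.1],"grip":-1},{"translation":[0,0,-1.4],"twist":[0,0,-0.1],"grip":-1},{"translation":[0,0,-1.4],"twist":[0,0,-0.1],"grip":-1},{"translation":[0,0,-1.4],"twist":[0,0,-0.1],"grip":-1},{"translation":[0,0,-1.4],"twist":[0,0,-0.1],"grip":-1},{"translation":[0,0,0],"twist":[0,0,0],"grip":-1},{"translation":[0,0,0],"twist":[0,0,0],"grip":-1},{"translation":[0,0,0],"twist":[0,0,0],"grip":-1},{"translation":[0,0,0],"twist":[0,0,0],"grip":-1}]'
python3 -c "
from h import *
s=robot.read_state();M=R.from_rotvec(s['orientation']).as_matrix();print(s['tool_pos'],s['opening'],s['force'],s['wrist_torque'],s['q'],np.arctan2(M[1,0],M[0,0]),M[:,2])
i,im,d=snap('wrist','3')
cv2.imwrite('pics/w3.png',im[:,:,::-1])"
```

```text
t: 6.2
tool_pos: [0.4771, -0.1917, 0.1717]
orientation: [-2.219, -2.214, -0.003]
force: [-2.0, 0.4, 1.2]
opening: 0.0552
[ 0.47707035 -0.19165561  0.17165182] 0.05524528759554828 [-2.01330023  0.3781289   1.19041275] [0.11815727 0.08837806 0.07095102] [-0.4845587  -0.070801    1.77965981  0.00383691  1.43834804 -0.48274923] 1.5684598890378552 [-0.00319534  0.00598017 -0.99997701]
```

View pics/w3.png

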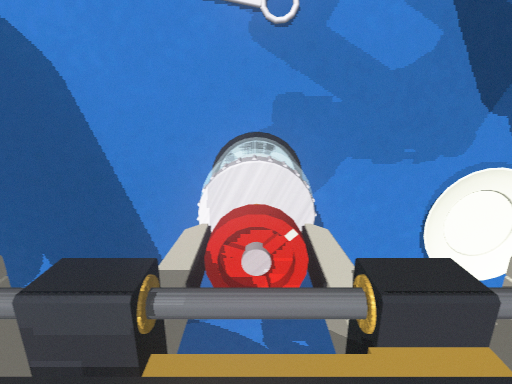

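The wheel is between the pads. Its mark at (291,236) still sits upper right in the tool view, so it turned with the gripper (1.22 rad). Release, then rise.

```bash
python3 -m pendant '[{"translation":[0,0,0],"twist":[0,0,0],"grip":1},{"translation":[0,0,0],"twist":[0,0,0],"grip":1},{"translation":[0,0,0],"twist":[0,0,0],"grip":1},{"translation":[0,0,0],"twist":[0,0,0],"grip":1},{"translation":[0,0,0],"twist":[0,0,0],"grip":1},{"translation":[0,0,0],"twist":[0,0,0],"grip":1},{"translation":[0,0,0],"twist":[0,0,0],"grip":1},{"translation":[0,0,-3],"twist":[0,0,0],"grip":1},{"translation":[0,0,-10],"twist":[0,0,0],"grip":1},{"translation":[0,0,-15],"twist":[0,0,0],"grip":1}]' && python3 -m pendant '[{"translation":[0,0,-20],"twist":[0,0,0],"grip":1},{"translation":[0,0,-20],"twist":[0,0,0],"grip":1},{"translation":[0,0,-20],"twist":[0,0,0],"grip":1},{"translation":[-20,0,-10],"twist":[0,0,0],"grip":1},{"translation":[-20,0,0],"twist":[0,0,0],"grip":1},{"translation":[-15,0,0],"twist":[0,0,0],"grip":1},{"translation":[0,0,0],"twist":[0,0,0],"grip":1},{"translation":[0,0,0],"twist":[0,0,0],"grip":1},{"translation":[0,0,0],"twist":[0,0,0],"grip":1},{"translation":[0,0,0],"twist":[0,0,0],"grip":1}]'
python3 look.py 4; python3 -c "
from h import *
i,im,d=snap('top','4');print('green',pt(i,d,150,221),'rum',pt(i,d,237,129)); w=cv2.imread('pics/wrist_4.png');cv2.imwrite('pics/b4.png',cv2.resize(cv2.vconcat([w,im[:,:,::-1]]),None,fx=.78,fy=.78))"
```

```text
t: 7.25
tool_pos: [0.4763, -0.1917, 0.199]
orientation: [-2.22, -2.21, -0.001]
force: [0.9, 0.4, 1.1]
opening: 0.0931
t: 8.25
tool_pos: [0.479, -0.2488, 0.2855]
orientation: [2.223, 2.216, 0.008]
force: [0.1, 0.0, -0.0]
opening: 0.0934
[ 221  101   64   65 2540] [ 0.45  -0.221  0.186] [ 0.504 -0.167  0.2  ]
circle 252.85955810546875 133.01686096191406 32.600460052490234 world@.18 [ 0.4774 -0.1949  0.18  ]
8.3 [ 0.479  -0.2487  0.2855] q [-0.577 -0.056  1.559  0.004  1.635 -0.573] F [ 0.7  0.4 -0.4] open 0.09275225915898201
[[ 0.003  1.     0.006]
 [ 1.    -0.003  0.001]
 [ 0.001  0.006 -1.   ]]
to wheel in tool mm [ 53.6  -2.4 130.5]
green [0.52658057 0.21686312 0.17856486] rum [0.69251935 0.03104143 0.27163165]
```

View pics/b4.png

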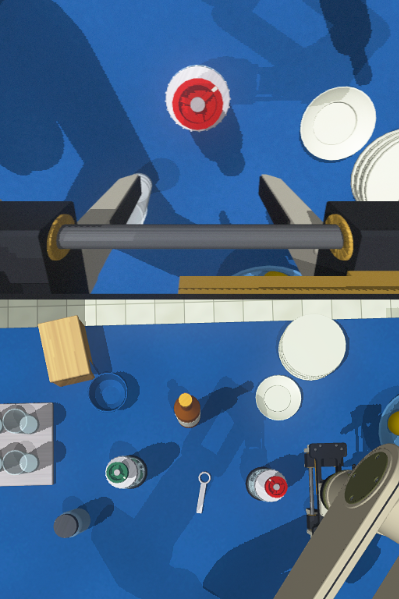

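The wheel sits 17–18 mm higher, with its mark where I left it. The green wheel and the rum bottle haven't moved, and the arm is clear.

```bash
python3 -c "
from plant import robot
robot.close_job()"
```

```text
the job is handed in; nothing more can be done
```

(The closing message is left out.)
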